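Fit the crystal knob to the sprung display spindle and hold it in

TASK

Check the spring of the D-shaped spindle on the wood sample block: with the knob still out of the way, press the bare spindle down to its stop and let it come fully up again. Then pick up the crystal knob with the pointed nose, turn it so that its D bore matches the spindle (nose to the side of the spindle's flat), push it on until it sits fully home on the flange, and press knob and spindle down to the spindle's stop. Finish still holding or pressing the knob down there, without letting go, and leave the other display pieces where they are.

Things in the scene. Friction and masses are not known exactly. Their poses are not given: they have to be found in the camera images.
- mount: wood block 90 x 90 x 30 mm, fixed on the mirrored glass (glass top 4 mm above the work surface), with a steel rosette 60 mm across and, in its middle, an upright sprung steel D spindle. Origin: centre of the block's underside, z up; x points to the side of the spindle's flat, within 35 degrees of the robot's x.
- spindle_seat (a point): centre of the top of the spindle's flange (30 mm across), 44 mm above the block's underside when up; moves with the spindle. z up, x square out of the flat. Above it stands a D bar 17 mm tall: 14 mm diameter about this point, flat 3.5 mm from the centre on +x; its top 2 mm is 1.2 mm narrower all round.
- spindle (a joint): how far the spindle is pushed down, m: 0 = up, 0.006 = down at its hard stop. A spring pushes it up: about 4 N to start moving, 8 N at the stop. It does not latch and does not turn.
- knob: crystal knob, 45 mm tall, 130 to 210 g, standing upright on the glass. Lower 20 mm: round steel sleeve 32 mm across. Upper part: crystal with dark steel top plate, house-shaped from above: parallel flat sides at y = +-16 mm for x -18 to 12 mm, flat back, pointed nose at x = +28 mm. Origin: bore centre at the underside, x to the nose, within 55 degrees of the robot's x.
- knob_bore (a point): centre of the mouth of the knob's D bore, at its underside: 16 mm in diameter, 20 mm deep, flat 4.5 mm from the centre on the nose side (+x). Fully home, this point meets spindle_seat, the sleeve resting on the flange and the nose on the side of the spindle's flat.
- knob_nose (a point): tip of the knob's pointed nose, 28 mm from the bore axis, 32 mm above the knob's underside
- lever: bystander: satin gold lever handle: upright 27 mm radius rosette, 50 mm tall, with a 115 mm arm; origin under the rosette, arm towards +y. Loose, to be left alone.
- barrel_bolt: bystander: silver barrel bolt and keeper on a loose 70 x 130 x 18 mm wood block, 37 mm tall; origin under the block's centre. Loose, to be left alone.
- catch: bystander: black cabinet catch, 50 x 50 x 16 mm; origin under its centre. Loose, to be left alone.
- round_knob: bystander: round all-crystal knob without a bore, 38 mm across, 40 mm tall; origin under its centre. Loose, to be left alone.
- doorstop: bystander: steel door stop with a black rubber top, 44 mm across, 40 mm tall; origin under its centre. Loose, to be left alone.
- hinge: bystander: brass butt hinge lying open, 78 x 84 x 9 mm; origin under its centre. Loose, to be left alone.
- bar_pull: bystander: dark steel bar pull standing on its two feet, 132 mm long, 38 mm tall; origin under its middle. Loose, to be left alone.
Not all that is in view belongs to the job. What is shaped like the mount but turquoise is not meant.

How it is judged (in metres and radians):
On the way, in this order (a step that is already met when the one before it is completed fails the run):
1. the bare spindle is pressed down to its stop, the knob being elsewhere (value of joint spindle above 0.005 m and horizontal distance between knob and spindle_seat above 0.07 m), for 0.1 s.
2. the bare spindle has come up again (value of joint spindle below 0.001 m and horizontal distance between knob and spindle_seat above 0.03 m), for 0.1 s.
3. the knob is home on the spindle, flat to flat (z of knob in the frame of spindle_seat between -0.0025 and 0.0025 m and horizontal distance between knob and spindle_seat below 0.003 m and angle between the x axis of knob and the x axis of spindle_seat, either way round below 0.25 rad and x of knob_nose in the frame of spindle_seat above 0.02 m and angle between knob's own z axis and vertical below 0.1 rad), for 0.1 s.
At the end, for the whole second after the job is handed in: The knob sits home on the spindle (underside within 2.5 mm of the flange, axis within 3 mm, nose over the flat within 0.25 rad, upright within 0.1 rad), the robot still bears on the knob, and the spindle is held down by at least 4.5 of its 6 mm (all of step 3 and value of joint spindle above 0.0045 m and contact force between any of the fingers, the arm and knob above 1 N and contact force between knob and mount above 3 N); the arm keeps its last pose, push and grip.
It fails at once if a bystander is shifted by more than 30 mm (distance of any of lever, barrel_bolt, catch, round_knob, doorstop, hinge, bar_pull from where it was at the start of the episode above 0.03 m).
It also fails if it takes over 64 s, if anything falls off the work surface, if the arm or the gripper's body presses on something with over 40 N, if the wrist force passes 120 N, or if a joint passes its speed limit or range.

ROBOT

A 6-joint arm with a two-finger parallel gripper is mounted at the origin on the work surface. World frame = base frame: x ahead of the robot, y to its left, z up, the work surface at z = 0. Lengths are in mm, angles in rad, forces in N, time in s.
With the tool pointing down it reaches from about 350 to 875 mm from the base axis. Payload 4.2 kg.
Tool frame: the origin (TCP) lies midway between the tips of the shut fingers; the grasp point (between the pads) lies 19 mm behind it; z points along the fingers, y is the line along which they close (so a half turn about z gives the same grasp; the last joint's range is limited). The gripper opens to 85 mm and grips with 20 to 120 N. Pads are 22 mm wide; open, the fingers measure 114 mm over their backs; the gripper's body (76 mm by 85 mm) begins 54 mm behind the grasp point. The pads swing forward as they close: fully open they stand 13 mm farther back than shut.
Start: joints at [-1.054, 0.385, 0.008, 0, -1.194, -0.259], TCP at [159.363, -604.32, 231.312] pointing down, gripper open.
Joint ranges: [-3.14, 3.14], [-1.21, 2.06], [-1.07, 1.41], [-3.16, 2.05], [-2.99, -0.16], [-3.1, 3.1]. Speed limits (rad/s): [2.79, 2.79, 3.14, 3.14, 3.14, 3.14].

INTERFACE

Orientations are given as a unit quaternion [x, y, z, w].
In Python, from bench import arm, eyes, nets gives the robot as it stands.
- The arm moves only by the tool apply_moves, never from a script. Its arguments are lists of equal length, an entry for each row: "delta_rot": the turn, a rotation vector about the tool's x, y, z as a fraction of full scale, a list of three; "xyz": the shift along the tool's x, y, z as a fraction of full scale, a list of three; "hand": the gripper command: -1 is fully open, 1 is shut, values between are in proportion. In form: {"delta_rot": [[ax, ay, az], ...], "xyz": [[dx, dy, dz], ...], "hand": [hand, ...]}. A call has 1 to 20 rows; each row shifts and turns the commanded pose from where the row before left it, along the tool's axes as they then stand; what a row does not reach is not made up. Full scale, the value 1, is 0.025 m for a shift and 6 degrees for a turn. A row lasts 1/12 s, in which the tool goes at most 41.7 mm and 7.16 degrees, less where a joint would pass 70% of its speed; a pose out of reach is approached as far as the arm can. A call with a number of a shift or a turn outside -1 to 1 is refused whole. A call with a gripper value outside its range is refused whole. The fingers move at their own pace and stop on an object; the grip force is fixed at half the most. Time passes only in rows, so rows that do not move let the fingers close. It gives the time, the measured TCP pose, the force, the opening and the grip force at its end, in the units of the state.
- arm.read_state(): the state, without advancing time (a new reading comes with each control period).
- eyes.get_image(name): name is "scene" or "top"; returns a dict with "frame" (400x640x3 uint8, red, green, blue), "range_z" (400x640 float32, mm along the optical axis (not along the pixel's ray), 0 where there is no reading), "camera_matrix" (3x3 intrinsics, pixels), "R" (3x3) and "t" (3): a world point X has camera coordinates R X + t. Camera axes: x right, y down, z forward; pixel columns grow to the right and rows downward; lengths in mm; the calibration is good to about 2 mm. A picture is of the moment at which its call begins.
- arm.job_done(): hands the job in; it is judged then, once.
Trained networks look in a picture, given as the dict that the camera call returned (one of the last four; its "shot" number tells which), for a name from the list of things; names that differ only in an ending like _2 or _b are one class to them, and where a whole thing is asked for, a point or a joint stands for the part that bears it (a point fixed in the world has none). Each returns a list of dicts, best first, with "score" (0 to 1); they miss things now and then, are a little off and sometimes report something else, mostly with a low value. They report only what shows in the picture. A call takes as long as a camera call. They do not tell look-alikes from the thing itself.
- nets.look_for(name, picture): "bbox" ([left, top, right, bottom] in pixels, round what is visible of it).
- nets.masks_of(name, picture): "region" (400x640 bool, what is visible of it) and "bbox" ([left, top, right, bottom] in pixels, round what is visible of it).
The state is a dict: "clock": time; "joints": joint angles; "joint_vel": joint speeds; "joint_efforts": joint torques, N m; "position": TCP position; "ee_rot": TCP orientation; "contact_force": force on the tool from outside, world axes, zero at the start; "wrist_torque": the same for the moment, N m; "gripper_width": finger opening in mm; "grasp_force": force on a finger pad.
Only numpy, scipy, OpenCV 4.12 (cv2) and the standard library are available. Lean on these libraries where they do the work, as an engineer would, in place of code of your own. Each camera call takes 0.05 s, during which the arm holds its last target. There are 200 camera calls.

## Working session

There is one attempt and no reset: what is moved stays moved. The work goes in short steps, Python scripts to look and compute and a tool call to move; the robot and the scene stay as the last step left them, time stands still between calls to the robot, and variables do not carry over. Pictures are saved under pics/ and viewed, at most 10 in all, crops included, and the job is handed in when it is done.

Besides the shell and the picture viewer there is one more tool, called after "Call:" as name(argument=value, ...), one argument or row to a line, values as JSON. apply_moves: Moves the arm, as the interface text tells. Its arguments: {"type":"object","properties":{"delta_rot":{"type":"array"},"xyz":{"type":"array"},"hand":{"type":"array"}},"required":["delta_rot","xyz","hand"]}

```bash
mkdir -p pics; cat > h.py <<'E'
import numpy as np, cv2
from bench import arm, eyes, nets
def world(p):
    K=np.array(p["camera_matrix"]);R=np.array(p["R"]);t=np.array(p["t"]);z=p["range_z"].astype(float)
    v,u=np.mgrid[0:400,0:640]
    c=np.stack([(u-K[0,2])/K[0,0]*z,(v-K[1,2])/K[1,1]*z,z],-1)
    w=(c-t)@R
    w[z==0]=np.nan
    return w
def proj(p,X):
    c=np.array(p["R"])@np.array(X,float)+np.array(p["t"]);k=np.array(p["camera_matrix"])@c
    return k[:2]/k[2]
def save(n,img): cv2.imwrite("pics/"+n+".png",cv2.cvtColor(img,cv2.COLOR_RGB2BGR))
E
python3 - <<'E'
from h import *
s=arm.read_state();print(s)
for n in ("top","scene"):
    p=eyes.get_image(n);save(n+"0",p["frame"]);w=world(p)
    print(n,"campos",-np.array(p["R"]).T@np.array(p["t"]),np.array(p["R"]).round(3).tolist())
    for o in ("mount","spindle_seat","knob","round_knob"):
        for d in nets.masks_of(o,p)[:3]:
            m=d["region"];print(o,round(d["score"],2),np.round(d["bbox"]),np.nanmedian(w[m],0).round(1),np.nanmax(w[m][:,2]).round(1))
E
```

```text
{'clock': 0.0, 'joints': array([-1.05437163e+00,  3.85569747e-01,  6.61275005e-03, -5.01306657e-04,
       -1.19401340e+00, -2.58581200e-01]), 'joint_vel': array([ 6.50991567e-05,  7.82029937e-04, -5.91424374e-04, -8.73217088e-04,
       -8.53079262e-04, -7.83091458e-04]), 'joint_efforts': array([-2.77625850e-04, -3.92285728e+01,  1.88398200e+01,  4.18623358e+00,
       -4.66725411e-03, -9.69663176e-07]), 'position': array([ 159.22626429, -603.76335251,  230.20817288]), 'ee_rot': array([-1.28473124e-01,  9.91712368e-01,  1.09447326e-03, -1.95070001e-04]), 'contact_force': array([ 0.36618537, -1.01890037,  0.61943003]), 'wrist_torque': array([-0.01558636, -0.03103688,  0.02442447]), 'grasp_force': 0.0, 'gripper_width': 85.36587142851424}
top campos [ 167.80019348  -15.23234381 1460.60753883] [[-0.0, -1.0, -0.006], [-0.975, 0.002, -0.221], [0.221, 0.006, -0.975]]
mount 0.6 [361. 176. 390. 205.] [ 511.2 -178.6   36.6] 70.3
mount 0.51 [429. 277. 445. 299.] [ 224.  -360.9   31.6] 707.0
spindle_seat 0.48 [373. 187. 378. 191.] [ 516.3 -179.5   49.5] 70.3
round_knob 0.68 [384. 117. 395. 127.] [ 729.  -227.7   42. ] 53.3
round_knob 0.61 [374. 182. 378. 194.] [ 516.7 -179.5   49.5] 70.3
round_knob 0.53 [362. 174. 392. 208.] [ 514.1 -176.7   36.2] 70.3
scene campos [1221.95232132   11.36040807  537.9045466 ] [[-0.026, 1.0, -0.015], [0.525, 0.001, -0.851], [-0.851, -0.03, -0.525]]
mount 0.75 [229. 213. 279. 247.] [ 538.9 -174.5   34.7] 67.5
mount 0.55 [202. 157. 238. 183.] [ 230.5 -326.5   30.6] 61.0
mount 0.16 [246. 212. 257. 225.] [ 518.8 -178.    50. ] 66.3
spindle_seat 0.58 [216. 155. 225. 168.] [ 207.9 -332.6   46.2] 62.6
knob 0.92 [391. 213. 411. 236.] [518.5 172.5  41.1] 52.3
knob 0.19 [243. 214. 256. 223.] [ 518.9 -178.8   49.7] 66.8
round_knob 0.9 [192. 284. 213. 308.] [ 737.8 -225.4   38. ] 47.1
```

```bash
python3 - <<'E'
from h import *
p=eyes.get_image("top");f=p["frame"];np.save("top.npy",world(p))
a=cv2.resize(f[60:310,180:480],(800,667))[:600]
q=eyes.get_image("scene");g=q["frame"]
np.save("scene.npy",world(q))
save("t1",cv2.resize(f[80:310,180:480],(780,598)))
def crop(im,c,r=26,s=300): 
    x,y=c; return cv2.resize(im[y-r:y+r,x-r:x+r],(s,s),interpolation=cv2.INTER_CUBIC)
c=tuple(np.round(proj(p,[518,172,45])).astype(int));print(c)
save("c1",np.vstack([np.hstack([crop(f,(376,190),22),crop(f,c,22)]),np.hstack([crop(g,(254,229),30),crop(g,(401,224),22)])]))
E
```

```text
(np.int64(263), np.int64(188))
```

View pics/t1.png

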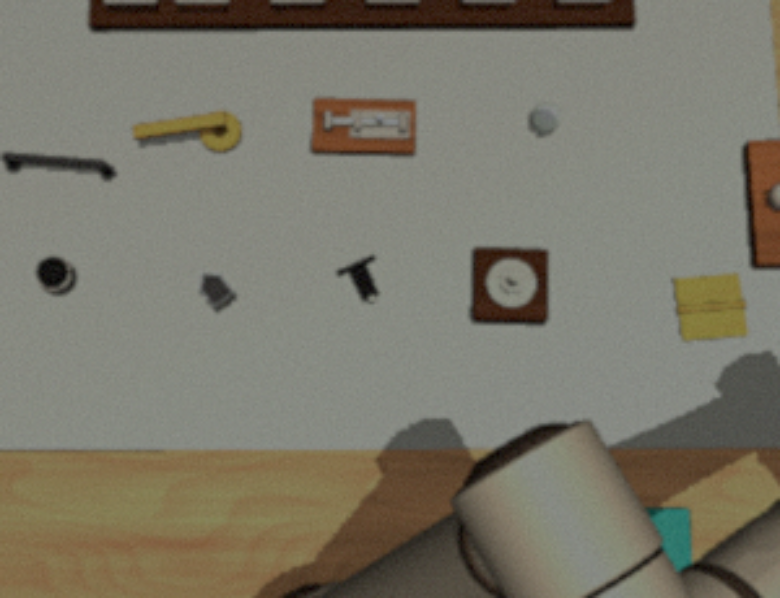

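View pics/c1.png

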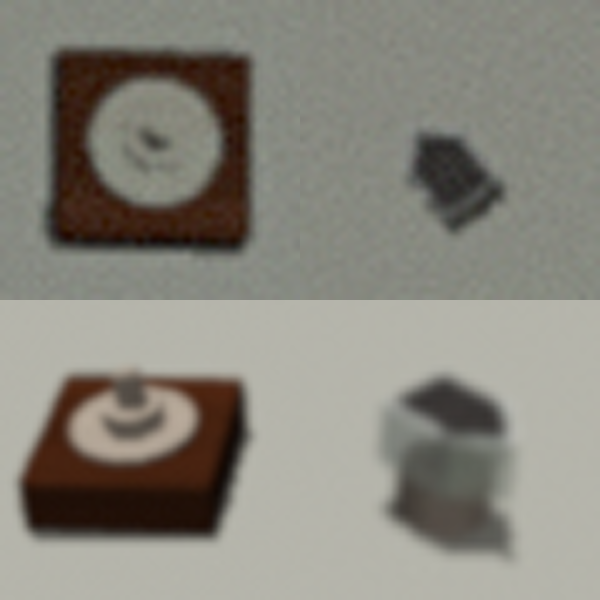

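View pics/scene0.png

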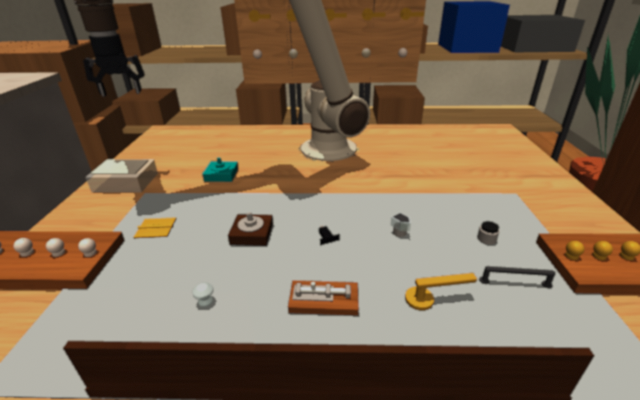

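```bash
cat >> h.py <<'E'
def avg(n,k=5):
    P=[eyes.get_image(n) for _ in range(k)];p=dict(P[-1]);p["avg"]=np.mean([q["frame"] for q in P],0).astype(np.float32);return p
def plane(p,uv,z):
    K=np.array(p["camera_matrix"]);R=np.array(p["R"]);t=np.array(p["t"])
    uv=np.atleast_2d(uv);d=np.c_[uv,np.ones(len(uv))]@np.linalg.inv(K).T@R;C=-R.T@t
    return (C+d*((z-C[2])/d[:,2])[:,None])[:,:2]
def polymask(p,pts,S=8):
    """soft coverage of a world polygon"""
    uv=np.array([proj(p,q) for q in pts]);m=np.zeros((400,640),np.float32)
    l=np.floor(uv.min(0)).astype(int)-4;h=np.ceil(uv.max(0)).astype(int)+5;w=h-l
    b=np.zeros((w[1]*S,w[0]*S),np.uint8)
    cv2.fillPoly(b,[np.round(((uv-l+.5)*S-.5)*16).astype(np.int32)],255,shift=4)
    b=cv2.resize(b.astype(np.float32)/255,(w[0],w[1]),interpolation=cv2.INTER_AREA)
    m[l[1]:h[1],l[0]:h[0]]=b;return m
HOUSE=np.array([[-18,-16],[12,-16],[28,0],[12,16],[-18,16]],float)
def circ(r): a=np.linspace(0,2*np.pi,60,endpoint=False);return np.c_[np.cos(a),np.sin(a)]*r
def place(P,x,y,yaw,z):
    c,s=np.cos(yaw),np.sin(yaw);return np.c_[P@np.array([[c,s],[-s,c]])+[x,y],np.full(len(P),z)]
E
python3 - <<'E'
from h import *
import pickle
A={n:avg(n,4) for n in ("top","scene")};pickle.dump(A,open("A.pkl","wb"))
for n,box in (("top",(345,165,405,215)),("scene",(222,208,286,252))):
    p=A[n];I=p["avg"].mean(2);w=world(p);print(n,np.array(p["camera_matrix"]).round(1).tolist())
    l,t,r,b=box;s=8
    def cont(l,t,r,b,th,inv):
        u=cv2.resize(I[t:b,l:r],None,fx=s,fy=s,interpolation=cv2.INTER_CUBIC)
        m=((u<th) if inv else (u>th)).astype(np.uint8);c,_=cv2.findContours(m,cv2.RETR_LIST,cv2.CHAIN_APPROX_NONE)
        return [(x[:,0]+.5)/s-.5+[l,t] for x in sorted(c,key=len,reverse=True)]
    print("mount intens",np.percentile(I[t:b,l:r],[2,10,25,50,75,90,98]).round(0))
    cu,cv=(376,190) if n=="top" else (401,224)
    print("block rows",I[190 if n=="top" else 232, l:r:2].round(0))
    if n=="top": print("knob\n",I[172:200,252:280].round(0).astype(int))
    else: print("knob\n",I[208:242,386:418].round(0).astype(int))
E
```

```text
top [[467.8, 0.0, 320.7], [0.0, 467.8, 197.4], [0.0, 0.0, 1.0]]
mount intens [ 29.  38. 124. 133. 134. 135. 137.]
block rows [135. 138. 135. 134. 135. 134. 133. 139.  85.  30.  33.  90. 135. 129.
 116. 125. 119. 131. 132. 134. 127.  41.  34. 121. 136. 134. 135. 135.
 133. 133.]
knob
 [[130 132 133 134 133 132 132 133 132 133 132 132 135 134 131 133 132 134
  135 133 134 132 134 133 132 133 134 131]
 [132 133 132 133 133 133 134 132 133 134 134 131 132 134 132 133 132 132
  133 132 132 134 132 132 134 133 133 132]
 [131 135 133 132 134 134 136 134 133 132 131 132 133 133 132 134 134 134
  134 132 133 132 134 134 134 134 132 131]
 [132 132 134 131 132 133 132 130 132 133 132 134 132 133 132 134 134 134
  134 135 133 132 131 132 132 133 133 134]
 [131 132 133 132 134 134 134 132 135 134 133 132 135 132 134 132 132 133
  134 132 131 133 134 134 132 132 132 133]
 [132 132 132 134 134 132 132 134 130 133 133 133 132 134 134 132 134 133
  132 134 132 133 134 133 134 134 134 134]
 [133 134 132 132 130 134 132 132 134 133 132 134 132 133 132 131 134 135
  133 132 132 133 131 135 132 132 133 1
[... 2250 characters left out ...]
33 132 136 129 110  85  63  55  76  98 121 131 134
  133 134 133 133 133 133 133 133 134 132]
 [135 133 134 133 132 132 133 132 136 128 102  78  88 116 130 135 135 135
  133 134 134 135 131 134 134 135 134 132]]
scene [[367.1, 0.0, 320.2], [0.0, 367.1, 199.7], [0.0, 0.0, 1.0]]
mount intens [ 18.  22.  48. 163. 177. 178. 178.]
block rows [177. 178. 177. 140.  50.  40.  40.  40.  40.  40.  42.  48.  53.  55.
  53.  50.  42.  40.  40.  40.  40.  40.  33.  13.  54. 152. 177. 177.
 177. 177. 177. 178.]
knob
 [[177 177 177 ... 177 177 177]
 [177 177 177 ... 177 177 177]
 [178 177 177 ... 177 177 177]
 ...
 [178 177 177 ... 177 177 177]
 [177 178 177 ... 177 178 177]
 [177 178 177 ... 177 177 177]]
```

```bash
cat >> h.py <<'E'
from scipy.optimize import minimize
def hullmask(p,pts):
    uv=np.array([proj(p,q) for q in pts],np.float32);h=cv2.convexHull(uv)[:,0]
    K=p["camera_matrix"];R=np.array(p["R"]);t=np.array(p["t"])
    c=np.c_[plane(p,h,0.0),np.zeros(len(h))];return polymask(p,c)
def layers_knob(p,x,y,a,zb):
    up=[place(HOUSE,x,y,a,zb+z) for z in (20,45)];lo=[place(circ(16),x,y,a,zb+z) for z in (0,20)]
    H=hullmask(p,np.vstack(up));S=hullmask(p,np.vstack(lo));return [H,np.maximum(S-H,0),polymask(p,up[1])]
SQ=np.array([[-45,-45],[45,-45],[45,45],[-45,45]],float)
def layers_mount(p,x,y,a,zr):
    t=place(SQ,x,y,a,34.);H=hullmask(p,np.vstack([t,place(SQ,x,y,a,4.)]))
    return [H,polymask(p,t),polymask(p,place(circ(30),x,y,a,zr))]
def fit(p,lay,x0,z,pad=3,ret=False):
    I=p["avg"].mean(2) if "avg" in p else p["frame"].astype(np.float32).mean(2)
    def f(v):
        L=lay(p,v[0],v[1],v[2]/100,z);m=cv2.dilate((L[0]+L[1]>.01).astype(np.uint8),np.ones((2*pad+1,)*2))>0
        ys,xs=np.where(m0);
        A=np.stack([np.ones(len(ys))]+[cv2.GaussianBlur(l,(0,0),.6)[m0] for l in L],1)
        b=I[m0];s=np.linalg.lstsq(A,b,rcond=None)[0];r=A@s-b
        return np.mean(np.sqrt(1+(r/8)**2)-1)
    L=lay(p,*x0,z);m0=cv2.dilate(((L[0]+L[1])>.01).astype(np.uint8),np.ones((2*pad+1,)*2))>0
    v0=np.array([x0[0],x0[1],x0[2]*100]);
    best=None
    for d in (-15,0,15):
        r=minimize(f,v0+[0,0,d],method="Nelder-Mead",options=dict(initial_simplex=v0+[0,0,d]+np.array([[0,0,0],[5,0,0],[0,5,0],[0,0,12]]),xatol=.05,fatol=1e-4))
        if best is None or r.fun<best.fun: best=r
    return best.x[0],best.x[1],best.x[2]/100,best.fun
E
cat > f.py <<'E'
from h import *
import pickle
A=pickle.load(open("A.pkl","rb"))
for n in A:
    p=A[n];w=world(p)
    print(n,"mount",np.round(fit(p,layers_mount,(515,-179,0.),36.),3))
    print(n,"knob",np.round(fit(p,layers_knob,(516,172,.6),4.),3))
    m=(np.hypot(w[...,0]-515,w[...,1]+179)<27);z=w[m][:,2];print("rosette z",np.nanpercentile(z,[5,25,50,75,95]).round(1))
E
python3 f.py
```

```text
top mount [ 5.19225e+02 -1.80654e+02 -2.90000e-02  3.15000e-01]
top knob [5.04549e+02 1.71493e+02 6.39000e-01 3.27000e-01]
rosette z [33.9 37.3 40.8 47.7 60.5]
scene mount [ 5.15341e+02 -1.79967e+02 -6.00000e-03  8.88000e-01]
scene knob [5.1023e+02 1.7459e+02 4.8400e-01 1.1860e+00]
rosette z [36.9 37.9 39.  49.6 63.9]
```

```bash
cat > o.py <<'E'
from h import *
import pickle
A=pickle.load(open("A.pkl","rb"))
M={"top":(519.2,-180.7,-.029),"scene":(515.3,-180,-.006)};N={"top":(504.5,171.5,.639),"scene":(510.2,174.6,.484)}
rows=[]
for n in A:
    p=A[n];t=[]
    for (x,y,a),z,kind in ((M[n],34,0),(N[n],49,1)):
        c=np.round(proj(p,[x,y,z])).astype(int);r=25;s=12
        im=np.clip(p["avg"],0,255).astype(np.uint8)[c[1]-r:c[1]+r,c[0]-r:c[0]+r]
        im=cv2.resize(im,None,fx=s,fy=s,interpolation=cv2.INTER_CUBIC)
        P=[place(SQ,x,y,a,34),place(circ(30),x,y,a,36),place(circ(7),x,y,a,65),place(circ(15),x,y,a,48)] if kind==0 else [place(HOUSE,x,y,a,49),place(circ(16),x,y,a,4)]
        for q in P:
            uv=((np.array([proj(p,k) for k in q])-c+r+.5)*s).astype(int);cv2.polylines(im,[uv],True,(255,0,0),1)
        t.append(cv2.resize(im,(390,300) if 0 else (300,300),interpolation=cv2.INTER_AREA))
    rows.append(np.hstack(t))
save("o1",np.vstack(rows))
E
python3 o.py
```

```text
(no output)
```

View pics/o1.png

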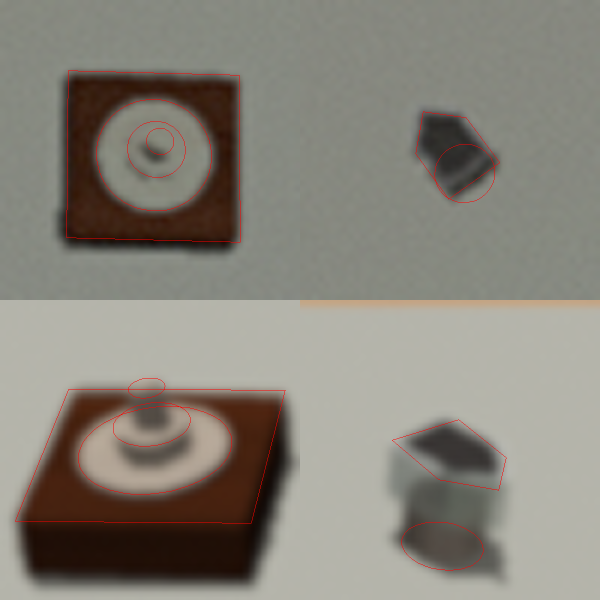

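```bash
cat >> h.py <<'E'
def inset(d):
    k=d*(np.sqrt(2)-1)
    return np.array([[-18+d,-16+d],[12-k,-16+d],[28-d*np.sqrt(2),0],[12-k,16-d],[-18+d,16-d]])
def fitplate(p,x0,ztop,d=None,th=None,R=24):
    """dark top plate alone: blurred polygon against the picture, robust; d fitted if None"""
    I=p["avg"].mean(2) if "avg" in p else p["frame"].astype(np.float32).mean(2)
    c=proj(p,[x0[0],x0[1],ztop]).round().astype(int)
    def f(v,full=False):
        P=inset(v[3] if d is None else d)
        m=cv2.GaussianBlur(polymask(p,place(P,v[0],v[1],v[2]/100,ztop)),(0,0),.7)
        w=slice(c[1]-R,c[1]+R),slice(c[0]-R,c[0]+R)
        J=np.minimum(I[w],th);J=(th-J)/(th-np.percentile(J,.5))
        return np.mean((np.clip(J,0,1)-m[w])**2)*1000
    best=None
    for da in (-25,0,25):
        v0=np.array([x0[0],x0[1],x0[2]*100+da]+([1.5] if d is None else []));n=len(v0)
        S=np.vstack([v0,v0+np.diag([5,5,12,1.5][:n])])
        r=minimize(f,v0,method="Nelder-Mead",options=dict(initial_simplex=S,xatol=.03,fatol=1e-4,maxiter=600))
        if best is None or r.fun<best.fun: best=r
    return np.r_[best.x[:2],best.x[2]/100,best.x[3:],best.fun].round(3)
E
python3 - <<'E'
from h import *
import pickle
A=pickle.load(open("A.pkl","rb"))
for n,ths in (("top",(80,95)),("scene",(90,110))):
    for th in ths:
        for d in (None,1.5): print(n,th,fitplate(A[n],(508,172,.6),49.,d,th,R=14))
    p=A[n];I=p["avg"].mean(2);c=proj(p,[510,173,45]).round().astype(int)
    if n=="scene": np.set_printoptions(linewidth=200,threshold=9999);print(I[c[1]-9:c[1]+10,c[0]-13:c[0]+13].round(0).astype(int))
    # rosette circle by contour
    c=proj(p,[516,-180,36]).round().astype(int);r=30;s=8
    u=cv2.resize(I[c[1]-r:c[1]+r,c[0]-r:c[0]+r],None,fx=s,fy=s,interpolation=cv2.INTER_CUBIC)
    for th in (75,90):
        cs,_=cv2.findContours((u>th).astype(np.uint8),cv2.RETR_LIST,cv2.CHAIN_APPROX_NONE)
        for k in cs:
            uv=(k[:,0]+.5)/s-.5+c-r;X=plane(p,uv,36.);rr=np.ptp(X,axis=0)
            if 50<rr.max()<75:
                h=cv2.convexHull(X.astype(np.float32))[:,0];e=minimize(lambda v:np.sum(np.abs(np.hypot(*(X-v[:2]).T)-v[2])),[516,-180,30],method="Nelder-Mead").x
                print(n,th,"rosette",e.round(2))
E
```

```text
top 80 [508.262 173.744   0.633   5.379   6.551]
top 80 [504.751 170.791   0.671  24.148]
top 95 [506.945 172.748   0.632   3.977   9.206]
top 95 [504.34  170.763   0.669  13.276]
top 75 rosette [ 519.14 -181.03   30.79]
top 90 rosette [ 519.13 -181.06   29.89]
scene 90 [507.004 174.738   0.739   6.872   6.91 ]
scene 90 [505.772 174.887   0.623  50.37 ]
scene 110 [507.112 174.697   0.681   5.826  23.076]
scene 110 [506.776 174.276   0.611  53.466]
[[177 177 177 177 177 178 178 178 177 178 178 177 178 178 178 178 178 177 178 177 177 177 178 178 177 177]
 [178 177 177 177 177 178 178 178 178 178 178 178 177 176 177 178 178 177 178 178 178 178 178 177 177 178]
 [177 177 177 177 178 177 178 178 178 177 174 168 163 161 167 174 177 178 178 177 178 178 177 177 177 177]
 [177 177 178 178 178 178 178 177 174 167 155 137 122 119 134 154 166 174 177 178 178 178 177 178 177 178]
 [178 177 177 178 178 177 174 167 155 136 114  92  76  74  89 113 136 154 166 174 177 178 178 177 177 178]
 [177 178 178 178 177 173 158 137 114  91  73  61  56  55  61  74  92 114 135 154 169 176 178 178 177 178]
 [178 
[... 728 characters left out ...]
5 174 178 177]
 [177 177 171 156 137 128 123 114 103  96  93  90  89  91  99 105 109 114 119 121 124 132 147 163 173 177]
 [177 177 172 158 139 128 118 103  92  86  84  82  81  85  92  96  98 101 106 110 116 125 138 156 170 176]
 [177 177 174 164 148 132 114  95  86  83  81  80  80  84  90  93  93  95  97 101 111 123 138 156 172 177]
 [177 177 176 172 162 144 116  92  83  83  81  80  81  85  91  93  93  94  95  99 111 127 142 158 172 177]
 [178 178 178 176 171 152 116  86  81  83  83  83  83  87  91  94  94  94  95 100 114 131 145 160 173 177]
 [177 177 177 178 173 153 112  78  75  80  83  84  85  88  93  94  94  94  94 100 115 134 147 162 173 177]]
scene 90 rosette [ 514.46 -180.77   31.1 ]
```

Call:
apply_moves(
  xyz=[
    [-0.91,0.635,0],
    [-0.91,0.635,0],
    [-0.91,0.635,0],
    [-0.91,0.635,0],
    [-0.91,0.635,0],
    [-0.91,0.635,0],
    [-0.91,0.635,0],
    [-0.91,0.635,0],
    [-0.91,0.635,0],
    [-0.91,0.635,0],
    [-0.91,0.635,0],
    [-0.91,0.635,0],
    [-0.91,0.635,0],
    [-0.91,0.635,0],
    [-0.91,0.635,0],
    [-0.91,0.635,0],
    [-0.91,0.635,0],
    [-0.91,0.635,0],
    [-0.91,0.635,0],
    [-0.91,0.635,0],
  ],
  delta_rot=[
    [0,0,0],
    [0,0,0],
    [0,0,0],
    [0,0,0],
    [0,0,0],
    [0,0,0],
    [0,0,0],
    [0,0,0],
    [0,0,0],
    [0,0,0],
    [0,0,0],
    [0,0,0],
    [0,0,0],
    [0,0,0],
    [0,0,0],
    [0,0,0],
    [0,0,0],
    [0,0,0],
    [0,0,0],
    [0,0,0],
  ],
  hand=[1,1,1,1,1,1,1,1,1,1,1,1,1,1,1,1,1,1,1,1],
)

```text
clock: 2.67
position: [519.1, -180.1, 231.5]
ee_rot: [-0.129, 0.992, -0.0, 0.0]
contact_force: [-0.4, -0.7, -0.2]
gripper_width: -0.3
grasp_force: 0.0
```

```bash
cat >> h.py <<'E'
from scipy.spatial.transform import Rotation as Ro
def todo(xyz,yaw=None):
    """shift in tool axes (fraction) and turn about tool z (fraction), turn done first"""
    s=arm.read_state();R=Ro.from_quat(s["ee_rot"]);h=np.arctan2(*R.as_matrix()[1::-1,0]);d=0
    tilt=R.as_matrix()[:,2]
    if yaw is not None:
        d=(yaw-h+np.pi/2)%np.pi-np.pi/2;R=R*Ro.from_rotvec([0,0,-d])
    print("pos",s["position"].round(2),"yaw",round(h,4),"z",tilt.round(4),"F",s["contact_force"].round(1),"w",round(s["gripper_width"],1),"t",round(s["clock"],2))
    print("turn z total",round(-np.degrees(d)/6,3),"shift total",(R.inv().apply(np.array(xyz)-s["position"])/25).round(3))
E
python3 -c "
from h import *
todo((518.4,-180.9,80),.645)"
```

```text
pos [ 519.14 -180.09  231.53] yaw -2.8836 z [ 4.e-04 -0.e+00 -1.e+00] F [-0.4 -0.7 -0.2] w -0.3 t 2.67
turn z total -3.695 shift total [ 4.500e-02 -6.000e-03  6.061e+00]
```

Call:
apply_moves(
  xyz=[
    [0,0,0],
    [0,0,0],
    [0,0,0],
    [0,0,0],
    [0.04,0,1],
    [0,0,1],
    [0,0,1],
    [0,0,1],
    [0,0,1],
    [0,0,0.8],
    [0,0,0.2],
    [0,0,0],
  ],
  delta_rot=[
    [0,0,-0.92],
    [0,0,-0.92],
    [0,0,-0.92],
    [0,0,-0.93],
    [0,0,0],
    [0,0,0],
    [0,0,0],
    [0,0,0],
    [0,0,0],
    [0,0,0],
    [0,0,0],
    [0,0,0],
  ],
  hand=[1,1,1,1,1,1,1,1,1,1,1,1],
)

```text
clock: 3.67
position: [516.7, -181.9, 80.0]
ee_rot: [-0.317, 0.949, 0.001, -0.002]
contact_force: [-0.0, 0.5, 0.6]
gripper_width: 0.2
grasp_force: 0.0
```

```bash
python3 -c "
from h import *
todo((518.4,-180.9,59),.645)
p=avg('scene',1);c=proj(p,[518,-180,70]).astype(int);save('s2',cv2.resize(p['frame'][c[1]-40:c[1]+40,c[0]-50:c[0]+50],(600,480),interpolation=cv2.INTER_CUBIC))"
```

```text
pos [ 516.67 -181.89   79.95] yaw -2.4974 z [-3.6e-03  1.0e-04 -1.0e+00] F [-0.   0.5  0.6] w 0.2 t 3.67
turn z total -0.007 shift total [-0.082 -0.012  0.838]
```

View pics/s2.png

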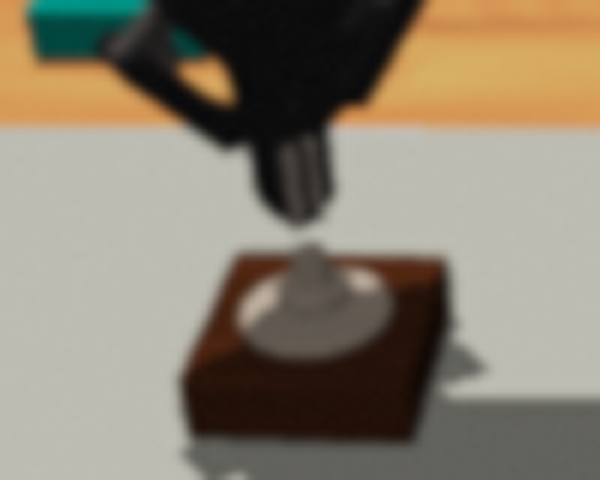

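```bash
python3 -c "
from h import *
p=avg('scene',1);c=proj(p,[518,-180,70]).astype(int)
for q in ((516.7,-181.9,80),(518.4,-180.9,65)): print(((proj(p,q)-c+[50,40]+.5)*6).round(1))"
```

```text
[298.6 219.5]
[305.  254.4]
```

Call:
apply_moves(
  xyz=[
    [-0.08,0,0.4],
    [0,0,0.2],
    [0,0,0.1],
    [0,0,0.1],
    [0,0,0.04],
    [0,0,0],
  ],
  delta_rot=[
    [0,0,0],
    [0,0,0],
    [0,0,0],
    [0,0,0],
    [0,0,0],
    [0,0,0],
  ],
  hand=[1,1,1,1,1,1],
)

```text
clock: 4.27
position: [519.5, -180.6, 61.1]
ee_rot: [-0.317, 0.948, -0.0, 0.0]
contact_force: [-1.4, 1.6, 6.6]
gripper_width: -0.2
grasp_force: 3.0
```

Call:
apply_moves(
  xyz=[
    [0,0,0.08],
    [0,0,0.06],
    [0,0,0.04],
    [0,0,0],
    [0,0,0],
  ],
  delta_rot=[
    [0,0,0],
    [0,0,0],
    [0,0,0],
    [0,0,0],
    [0,0,0],
  ],
  hand=[1,1,1,1,1],
)

```text
clock: 4.68
position: [519.7, -180.7, 58.9]
ee_rot: [-0.317, 0.948, -0.001, 0.001]
contact_force: [-5.3, 4.7, 17.7]
gripper_width: 0.1
grasp_force: 9.0
```

Call:
apply_moves(
  xyz=[
    [0,0,0.03],
    [0,0,0],
    [0,0,0],
  ],
  delta_rot=[
    [0,0,0],
    [0,0,0],
    [0,0,0],
  ],
  hand=[1,1,1],
)

```text
clock: 4.93
position: [519.7, -180.7, 58.9]
ee_rot: [-0.317, 0.948, -0.001, 0.001]
contact_force: [-5.9, 5.2, 21.7]
gripper_width: 0.1
grasp_force: 11.0
```

Call:
apply_moves(
  xyz=[
    [0,0,-0.5],
    [0,0,-0.6],
    [0,0,0],
    [0,0,0],
    [0,0,0],
    [0,0,0],
    [0,0,0],
  ],
  delta_rot=[
    [0,0,0],
    [0,0,0],
    [0,0,0],
    [0,0,0],
    [0,0,0],
    [0,0,0],
    [0,0,0],
  ],
  hand=[1,1,0.1,0.1,0.1,0.1,0.1],
)

```text
clock: 5.52
position: [518.6, -180.7, 81.6]
ee_rot: [-0.316, 0.949, 0.0, -0.001]
contact_force: [-0.2, 0.1, 0.7]
gripper_width: 38.3
grasp_force: 0.0
```

```bash
python3 -c "
from h import *
todo((518.4,-179.9,53),.645)"
```

```text
pos [ 518.59 -180.67   81.56] yaw -2.4976 z [-1.9e-03  2.0e-04 -1.0e+00] F [-0.2  0.1  0.7] w 38.3 t 5.52
turn z total -0.009 shift total [-0.014  0.028  1.143]
```

Call:
apply_moves(
  xyz=[
    [0,0.03,0.5],
    [0,0,0.5],
    [0,0,0.14],
    [0,0,0],
    [0,0,0],
    [0,0,0],
    [0,0,0],
    [0,0,0],
    [0,0,0],
    [0,0,0],
  ],
  delta_rot=[
    [0,0,0],
    [0,0,0],
    [0,0,0],
    [0,0,0],
    [0,0,0],
    [0,0,0],
    [0,0,0],
    [0,0,0],
    [0,0,0],
    [0,0,0],
  ],
  hand=[0.1,0.1,0.1,1,1,1,1,1,1,1],
)

```text
clock: 6.35
position: [517.7, -179.1, 54.1]
ee_rot: [-0.316, 0.949, 0.001, -0.001]
contact_force: [-1.8, 5.1, -1.2]
gripper_width: 9.5
grasp_force: 58.6
```

```bash
python3 -c "
from h import *
todo((518.4,-179.9,53),.645)"
```

```text
pos [ 517.67 -179.12   54.06] yaw -2.4977 z [-0.0021  0.0014 -1.    ] F [-1.8  5.1 -1.2] w 9.5 t 6.35
turn z total -0.011 shift total [-0.005 -0.043  0.042]
```

Call:
apply_moves(
  xyz=[
    [0,0,0],
    [0,0,0],
    [0,0,0],
    [0,0,0],
    [0,0,0],
    [0,0,0],
    [0,0,0],
    [0,0,0],
    [0,0,0],
    [0,0,0.08],
    [0,0,0],
    [0,0,0],
    [0,0,0],
    [0,0,0],
    [0,0,0],
    [0,0,0],
  ],
  delta_rot=[
    [0,0,0],
    [0,0,0],
    [0,0,0],
    [0,0,0.9],
    [0,0,0.9],
    [0,0,0.9],
    [0,0,0.9],
    [0,0,0.9],
    [0,0,0.9],
    [0,0,0.9],
    [0,0,0],
    [0,0,0],
    [0,0,0],
    [0,0,0],
    [0,0,0],
    [0,0,0],
  ],
  hand=[0.1,0.1,0.1,0.1,0.1,0.1,0.1,0.1,0.1,0.1,1,1,1,1,1,1],
)

```text
clock: 7.68
position: [519.1, -180.4, 52.5]
ee_rot: [0.007, 1.0, -0.0, 0.0]
contact_force: [-0.8, -2.1, 3.5]
gripper_width: 10.7
grasp_force: 58.7
```

```bash
python3 -c "
from h import *
todo((518.4,-179.9,53),-.02)
for i in range(4):
    eyes.get_image('top'); s=arm.read_state(); print(s['position'].round(2),s['gripper_width'].round(2),s['contact_force'].round(1),s['wrist_torque'].round(2))"
```

```text
pos [ 519.05 -180.44   52.54] yaw 3.1269 z [ 8.e-04 -5.e-04 -1.e+00] F [-0.8 -2.1  3.5] w 10.7 t 7.68
turn z total 0.051 shift total [ 0.027  0.021 -0.018]Traceback (most recent call last):
  File "<string>", line 5, in <module>
    eyes.get_image('top'); s=arm.read_state(); print(s['position'].round(2),s['gripper_width'].round(2),s['contact_force'].round(1),s['wrist_torque'].round(2))
                                                                            ^^^^^^^^^^^^^^^^^^^^^^^^
AttributeError: 'float' object has no attribute 'round'
```

```bash
cat >> h.py <<'E'
def meas(k=5,cam="top"):
    L=[]
    for i in range(k):
        eyes.get_image(cam); s=arm.read_state(); L.append(np.r_[s['position'],s['gripper_width'],s['contact_force'],s['wrist_torque']])
    L=np.array(L);print("mean",L.mean(0).round(2),"sd",L.std(0).round(2)[:4]);return L
E
python3 -c "
from h import *
meas()"
```

```text
mean [ 5.1902e+02 -1.8042e+02  5.2440e+01  1.0420e+01 -5.6000e-01 -3.0700e+00
  3.1700e+00 -8.8000e-01  1.5000e-01  3.0000e-02] sd [0.01 0.01 0.06 0.18]
```

```bash
python3 -c "
from h import *
print(arm.read_state()['joints'].round(3))"
```

```text
[-3.900e-02  4.550e-01 -3.990e-01  1.000e-03 -7.160e-01 -1.547e+00]
```

Call:
apply_moves(
  xyz=[
    [0,0,0],
    [0,0,0],
    [0,0,0],
    [0,0,0],
    [0,0,0],
    [0,0,0],
    [0,0,0],
    [0,0,0],
    [0,0,0],
    [0,0,0],
    [0,0,0],
    [0,0,0],
    [0,0,0],
    [0,0,0],
    [0,0,0],
    [0,0,0],
    [0,0,0],
    [0,0,0],
  ],
  delta_rot=[
    [0,0,0],
    [0,0,0],
    [0,0,0],
    [0,0,-1],
    [0,0,-1],
    [0,0,-1],
    [0,0,-1],
    [0,0,-1],
    [0,0,-1],
    [0,0,-1],
    [0,0,-1],
    [0,0,-1],
    [0,0,-1],
    [0,0,-1],
    [0,0,-1],
    [0,0,-1],
    [0,0,-1],
    [0,0,-1],
  ],
  hand=[0.1,0.1,0.1,0.1,0.1,0.1,0.1,0.1,0.1,0.1,0.1,0.1,0.1,0.1,0.1,0.1,0.1,0.1],
)

```text
clock: 9.48
position: [518.5, -179.7, 51.6]
ee_rot: [-0.703, 0.711, 0.0, -0.0]
contact_force: [-0.8, 0.2, 0.3]
gripper_width: 38.7
grasp_force: 0.0
```

```bash
python3 -c "
from h import *
meas(2);todo((518.4,-180.4,52.5),1.551)"
```

```text
mean [ 5.1844e+02 -1.7973e+02  5.1590e+01  3.8270e+01 -1.4000e-01  3.9000e-01
 -3.4000e-01  4.0000e-02 -3.0000e-02  2.0000e-02] sd [0.01 0.02 0.01 0.25]
pos [ 518.45 -179.75   51.6 ] yaw -1.5866 z [-8.e-04  5.e-04 -1.e+00] F [-0.6  1.1 -0.5] w 38.5 t 9.58
turn z total 0.038 shift total [ 0.026  0.002 -0.036]
```

Call:
apply_moves(
  xyz=[
    [0,0,0],
    [0,0,0],
    [0,0,0],
    [0,0,0],
    [0,0,0],
    [0,0,0],
    [0,0,0],
  ],
  delta_rot=[
    [0,0,0],
    [0,0,0],
    [0,0,0],
    [0,0,0],
    [0,0,0],
    [0,0,0],
    [0,0,0],
  ],
  hand=[1,1,1,1,1,1,1],
)

```text
clock: 10.17
position: [514.7, -179.8, 51.3]
ee_rot: [-0.701, 0.714, 0.003, -0.003]
contact_force: [-5.1, 0.7, 3.6]
gripper_width: 7.7
grasp_force: 58.7
```

```bash
python3 -c "
from h import *
meas(3);todo((518.4,-180.4,52.5),1.551)"
```

```text
mean [ 5.1463e+02 -1.7982e+02  5.1270e+01  7.8800e+00 -6.7200e+00  1.0900e+00
  3.8000e+00  3.4000e-01  1.8200e+00 -1.0000e-02] sd [0.01 0.01 0.01 0.15]
pos [ 514.64 -179.81   51.27] yaw -1.5892 z [-0.0088  0.0012 -1.    ] F [-6.8  1.2  3.8] w 8.1 t 10.32
turn z total 0.014 shift total [ 0.02  -0.15  -0.051]
```

Call:
apply_moves(
  xyz=[
    [0,0,0],
    [0,0,0],
    [0,0,0],
    [0,0,-1],
    [0,0,-1],
    [0,0,-1],
    [0,0,-1],
    [0,0,0],
    [0,0,0],
    [0,0,0],
    [0,0,0],
    [0,0,0],
  ],
  delta_rot=[
    [0,0,0],
    [0,0,0],
    [0,0,0],
    [0,0,0.96],
    [0,0,0.96],
    [0,0,0.96],
    [0,0,0.96],
    [0,0,0.96],
    [0,0,0.96],
    [0,0,0.96],
    [0,0,0.96],
    [0,0,0.96],
  ],
  hand=[0.1,0.1,0.1,-1,-1,-1,-1,-1,-1,-1,-1,-1],
)

```text
clock: 11.32
position: [519.2, -180.0, 152.3]
ee_rot: [-0.317, 0.948, -0.0, 0.001]
contact_force: [0.5, -0.1, -1.1]
gripper_width: 85.0
grasp_force: 0.0
```

```bash
python3 -c "
from h import *
todo((507.5,173.7,90),.645)"
```

```text
pos [ 519.22 -180.04  152.3 ] yaw -2.4966 z [ 0.0012  0.     -1.    ] F [ 0.5 -0.1 -1.1] w 85.0 t 11.32
turn z total 0.0 shift total [-8.13  11.59   2.492]
```

Call:
apply_moves(
  xyz=[
    [-0.54,0.77,0],
    [-0.54,0.77,0],
    [-0.54,0.77,0],
    [-0.54,0.77,0],
    [-0.54,0.77,0],
    [-0.54,0.77,0],
    [-0.54,0.77,0],
    [-0.54,0.77,0],
    [-0.54,0.77,0],
    [-0.54,0.77,0],
    [-0.54,0.77,0],
    [-0.54,0.77,0],
    [-0.54,0.77,0],
    [-0.54,0.77,0],
    [-0.54,0.77,0],
    [0,0,0.8],
    [0,0,0.8],
    [0,0,0.8],
    [0,0,0],
  ],
  delta_rot=[
    [0,0,0],
    [0,0,0],
    [0,0,0],
    [0,0,0],
    [0,0,0],
    [0,0,0],
    [0,0,0],
    [0,0,0],
    [0,0,0],
    [0,0,0],
    [0,0,0],
    [0,0,0],
    [0,0,0],
    [0,0,0],
    [0,0,0],
    [0,0,0],
    [0,0,0],
    [0,0,0],
    [0,0,0],
  ],
  hand=[-1,-1,-1,-1,-1,-1,-1,-1,-1,-1,-1,-1,-1,-1,-1,-1,-1,-1,-1],
)

```text
clock: 12.9
position: [502.8, 171.4, 88.5]
ee_rot: [-0.319, 0.948, -0.001, -0.004]
contact_force: [-0.4, -0.4, -0.8]
gripper_width: 85.5
grasp_force: 0.0
```

```bash
python3 -c "
from h import *
todo((507.5,173.7,17),.645)
p=avg('scene',1);c=proj(p,[508,173,50]).astype(int);save('s3',cv2.resize(p['frame'][c[1]-40:c[1]+40,c[0]-50:c[0]+50],(600,480),interpolation=cv2.INTER_CUBIC))"
```

```text
pos [502.8  171.42  88.5 ] yaw -2.4921 z [-0.0064 -0.0033 -1.    ] F [-0.4 -0.4 -0.8] w 85.5 t 12.9
turn z total 0.043 shift total [-0.225 -0.043  2.858]
```

View pics/s3.png

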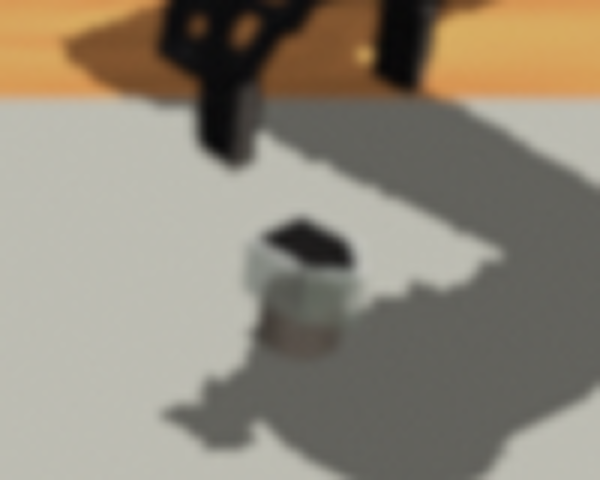

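Call:
apply_moves(
  xyz=[
    [-0.11,-0.02,0.1],
    [-0.1,-0.02,0.5],
    [0,0,0.8],
    [0,0,0.8],
    [0,0,0.5],
    [0,0,0.12],
    [0,0,0],
    [0,0,0],
  ],
  delta_rot=[
    [0,0,0],
    [0,0,0],
    [0,0,0],
    [0,0,0],
    [0,0,0],
    [0,0,0],
    [0,0,0],
    [0,0,0],
  ],
  hand=[-1,-1,-1,-1,-1,-1,-1,-1],
)

```text
clock: 13.62
position: [511.0, 175.3, 22.9]
ee_rot: [-0.32, 0.948, 0.0, 0.001]
contact_force: [-0.8, 0.3, 0.2]
gripper_width: 85.6
grasp_force: 0.0
```

```bash
python3 -c "
from h import *
meas(2);todo((507.5,173.7,17),.645)"
```

```text
mean [ 5.1096e+02  1.7536e+02  2.3070e+01  8.5400e+01  3.0000e-01  2.7000e-01
  3.9000e-01 -3.0000e-02  6.0000e-02 -1.0000e-02] sd [0.07 0.01 0.   0.01]
pos [510.9  175.35  23.06] yaw -2.4909 z [ 0.0027  0.0017 -1.    ] F [1.1 0.2 0.3] w 85.4 t 13.72
turn z total 0.055 shift total [0.149 0.029 0.242]
```

Call:
apply_moves(
  xyz=[
    [0.15,0.03,0.12],
    [0,0,0.1],
    [0,0,0],
    [0,0,0],
    [0,0,0],
    [0,0,0],
    [0,0,0],
    [0,0,0],
    [0,0,0],
    [0,0,0],
    [0,0,0],
    [0,0,0],
  ],
  delta_rot=[
    [0,0,0.05],
    [0,0,0],
    [0,0,0],
    [0,0,0],
    [0,0,0],
    [0,0,0],
    [0,0,0],
    [0,0,0],
    [0,0,0],
    [0,0,0],
    [0,0,0],
    [0,0,0],
  ],
  hand=[-1,-1,1,1,1,1,1,1,1,1,1,1],
)

```text
clock: 14.72
position: [506.7, 173.2, 16.4]
ee_rot: [-0.317, 0.948, 0.0, 0.0]
contact_force: [0.5, 0.1, 3.4]
gripper_width: 31.4
grasp_force: 59.5
```

```bash
python3 -c "
from h import *
meas(2);todo((507.5,173.7,17),.645)"
```

```text
mean [ 5.0669e+02  1.7325e+02  1.6360e+01  3.1200e+01  7.0000e-02  7.6000e-01
  3.7500e+00  1.5000e-01  1.2000e-01 -1.0000e-02] sd [0.   0.01 0.   0.04]
pos [506.69 173.24  16.35] yaw -2.4962 z [ 8.e-04  4.e-04 -1.e+00] F [-0.1  0.8  4.2] w 31.2 t 14.82
turn z total 0.004 shift total [-0.037 -0.005 -0.026]
```

Call:
apply_moves(
  xyz=[
    [0,0,-0.4],
    [0,0,-0.8],
    [0,0,-1],
    [0,0,-1],
    [0,0,-1],
    [0,0,0],
    [0,0,0],
    [0,0,0],
    [0,0,0],
    [0,0,0],
    [0,0,0],
    [0,0,0],
  ],
  delta_rot=[
    [0,0,0],
    [0,0,0],
    [0,0,0.6],
    [0,0,0.8],
    [0,0,0.8],
    [0,0,0.8],
    [0,0,0.8],
    [0,0,0.8],
    [0,0,0.8],
    [0,0,0.6],
    [0,0,0.33],
    [0,0,0],
  ],
  hand=[1,1,1,1,1,1,1,1,1,1,1,1],
)

```text
clock: 15.82
position: [505.4, 172.5, 120.6]
ee_rot: [0.009, 1.0, -0.0, -0.001]
contact_force: [0.5, 0.0, -2.1]
gripper_width: 31.4
grasp_force: 59.2
```

```bash
python3 -c "
from h import *
meas(2);todo((515.6,-180.4,110),-.018)"
```

```text
mean [ 5.0565e+02  1.7258e+02  1.2072e+02  3.1140e+01  3.8000e-01  2.0000e-01
 -2.5400e+00  2.0000e-02  3.0000e-02 -1.0000e-02] sd [0.09 0.06 0.03 0.1 ]
pos [505.74 172.64 120.76] yaw 3.1246 z [-1.3e-03 -5.0e-04 -1.0e+00] F [ 0.8  0.1 -2.5] w 31.2 t 15.92
turn z total 0.01 shift total [ -0.649 -14.112   0.437]
```

Call:
apply_moves(
  xyz=[
    [-0.036,-0.4,0],
    [-0.036,-0.784,0],
    [-0.036,-0.784,0],
    [-0.036,-0.784,0],
    [-0.036,-0.784,0],
    [-0.036,-0.784,0],
    [-0.036,-0.784,0],
    [-0.036,-0.784,0],
    [-0.036,-0.784,0],
    [-0.036,-0.784,0],
    [-0.036,-0.784,0],
    [-0.036,-0.784,0],
    [-0.036,-0.784,0],
    [-0.036,-0.784,0],
    [-0.036,-0.784,0],
    [-0.036,-0.784,0],
    [-0.036,-0.784,0],
    [-0.036,-0.784,0],
    [0,-0.38,0.4],
    [0,0,0],
  ],
  delta_rot=[
    [0,0,0],
    [0,0,0],
    [0,0,0],
    [0,0,0],
    [0,0,0],
    [0,0,0],
    [0,0,0],
    [0,0,0],
    [0,0,0],
    [0,0,0],
    [0,0,0],
    [0,0,0],
    [0,0,0],
    [0,0,0],
    [0,0,0],
    [0,0,0],
    [0,0,0],
    [0,0,0],
    [0,0,0],
    [0,0,0],
  ],
  hand=[1,1,1,1,1,1,1,1,1,1,1,1,1,1,1,1,1,1,1,1],
)

```text
clock: 17.58
position: [514.5, -181.5, 109.0]
ee_rot: [0.01, 1.0, 0.0, -0.002]
contact_force: [-1.0, 0.8, -2.6]
gripper_width: 31.5
grasp_force: 59.3
```

```bash
python3 - <<'E'
from h import *
meas(2);todo((515.6,-180.4,90),-.018)
s=arm.read_state()["position"]
p=avg("scene",4);zb=s[2]-12.35
import pickle;pickle.dump((p,s),open("B.pkl","wb"))
c=proj(p,[516,-180,85]).round().astype(int)
im=np.clip(p["avg"],0,255).astype(np.uint8)[c[1]-30:c[1]+35,c[0]-35:c[0]+35];k=9
im=cv2.resize(im,None,fx=k,fy=k,interpolation=cv2.INTER_CUBIC)
x,y=s[0],s[1]
for q in (place(inset(2.5),x,y,-.018,zb+45),place(HOUSE,x,y,-.018,zb+20),place(circ(16),x,y,0,zb),place(circ(5.8),516.2,-180.4,0,65)):
    uv=((np.array([proj(p,a) for a in q])-c+[35,30]+.5)*k).astype(int);cv2.polylines(im,[uv],True,(255,0,0),1)
save("s4",im)
E
```

```text
mean [ 5.1499e+02 -1.8037e+02  1.0974e+02  3.1270e+01 -2.0000e-01  1.4000e-01
 -1.8100e+00  2.0000e-02  4.0000e-02  1.0000e-02] sd [0.28 0.3  0.28 0.02]
pos [ 515.27 -180.08  110.02] yaw 3.1231 z [-2.4e-03  5.0e-04 -1.0e+00] F [-0.2  0.3 -1.9] w 31.3 t 17.68
turn z total -0.005 shift total [-0.015 -0.013  0.801]
```

View pics/s4.png

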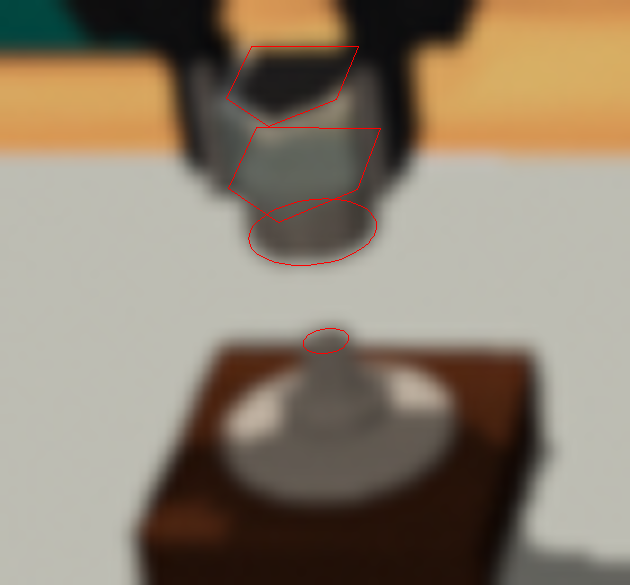

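```bash
python3 - <<'E'
from h import *
import pickle
p,s=pickle.load(open("B.pkl","rb"));I=p["avg"].mean(2);zb=s[2]-12.35
s=s.copy();uv=np.array([proj(p,a) for a in place(circ(16),s[0],s[1],0,zb)])
lo=uv[:,1].max();u0=uv[uv[:,1].argmax(),0]
for u in range(int(u0)-3,int(u0)+4):
    pr=np.max([np.interp(u,*uv[i:j][np.argsort(uv[i:j,0])].T) for i,j in ((0,30),(30,60))])
    col=I[int(lo)-6:int(lo)+7,u];th=(col[3]+col[-1])/2;r=np.interp(th,col[3:],np.arange(3,13))+int(lo)-6
    q=np.array([(u,r),(u,pr)]);X=plane(p,q,zb);print(u,round(pr,2),round(r,2),"dx",(X[0]-X[1])[0].round(2),col[3],col[-1])
r=int(uv[:,1].mean())-2
row=I[r,int(uv[:,0].min())-6:int(uv[:,0].max())+8];print(row.round(0),int(uv[:,0].min())-6,uv[:,0].min(),uv[:,0].max())
# spindle columns at its mid height 57
c=proj(p,[516.2,-180.4,57]);print(c,I[int(round(c[1])),int(c[0])-9:int(c[0])+11].round(0),int(c[0])-9)
c=proj(p,[516.2,-180.4,65]);print(c,I[int(c[1])-6:int(c[1])+8,int(round(c[0]))].round(0),int(c[1])-6)
E
```

```text
242 205.01 203.91 dx -4.63 81.166664 185.83333
243 205.01 204.34 dx -2.81 76.333336 185.75
244 205.01 204.54 dx -1.96 77.333336 185.91667
245 205.01 204.55 dx -1.95 81.0 185.66667
246 205.01 204.5 dx -2.14 82.166664 183.91667
247 204.96 204.45 dx -2.16 79.333336 180.16667
248 204.85 204.4 dx -1.89 76.833336 176.41667
[186. 185. 184. 181. 177. 156. 115.  85.  82.  83.  85.  86.  85.  82.
  79.  78.  75.  68.  61.  67. 100. 146. 176. 185. 186. 186. 186. 186.] 234 240.14968306931772 254.34549496831968
[249.12251137 216.22314536] [47. 48. 49. 52. 59. 69. 77. 80. 82. 82. 81. 78. 81. 88. 93. 98. 99. 97.
 89. 76.] 240
[248.72250849 213.37804598] [185. 186. 186. 185. 173. 139. 102.  86.  83.  82.  82.  82.  84.  87.] 207
```

Call:
apply_moves(
  xyz=[
    [-0.09,-0.013,0.4],
    [0,0,0.5],
    [0,0,0.3],
    [0,0,0],
    [0,0,0],
    [0,0,0],
  ],
  delta_rot=[
    [0,0,0],
    [0,0,0],
    [0,0,0],
    [0,0,0],
    [0,0,0],
    [0,0,0],
  ],
  hand=[1,1,1,1,1,1],
)

```text
clock: 18.38
position: [519.0, -180.2, 81.3]
ee_rot: [0.009, 1.0, -0.0, 0.0]
contact_force: [0.3, 0.5, -2.1]
gripper_width: 31.1
grasp_force: 59.3
```

```bash
python3 - <<'E'
from h import *
meas(2);todo((517.7,-180.4,75),-.018)
E
```

```text
mean [ 5.1910e+02 -1.8027e+02  8.1570e+01  3.0970e+01 -1.4000e-01  4.0000e-01
 -1.6900e+00 -0.0000e+00  1.0000e-02 -1.0000e-02] sd [0.   0.02 0.06 0.07]
pos [ 519.1  -180.29   81.63] yaw 3.1242 z [ 1.3e-03 -2.0e-04 -1.0e+00] F [-0.2  0.5 -1.4] w 31.0 t 18.48
turn z total 0.006 shift total [ 0.056 -0.005  0.265]
```

```bash
cat > m.py <<'E'
from h import *
def circ2(r): a=np.linspace(0,2*np.pi,720,endpoint=False);return np.c_[np.cos(a),np.sin(a)]*r
p=avg("scene",3);s=arm.read_state()["position"];print(s.round(2));I=p["avg"].mean(2);zb=s[2]-12.35
uv=np.array([proj(p,a) for a in place(circ2(16),s[0],s[1],0,zb)]);lo=uv[:,1].max();u0=uv[uv[:,1].argmax(),0]
for u in range(int(u0)-5,int(u0)+6):
    n=uv[np.abs(uv[:,0]-u)<.3];pr=n[:,1].max()
    a=int(lo)-5;col=I[a:a+11,u];print(u,round(pr,2),col.round(0))
l=uv[:,0].min();h=uv[:,0].max();r=int(uv[:,1].mean())-3;print(l,h,int(l)-5,I[r,int(l)-5:int(h)+7].round(0))
c=proj(p,[516,-180,65]).round().astype(int)
im=np.clip(p["avg"],0,255).astype(np.uint8)[c[1]-30:c[1]+30,c[0]-30:c[0]+30];k=10
im=cv2.resize(im,None,fx=k,fy=k,interpolation=cv2.INTER_CUBIC)
for q in (place(circ2(16),s[0]-2,s[1],0,zb),place(circ2(5.8),516.2,-180.4,0,65),place(circ2(15),516.2,-180.4,0,48)):
    w=((np.array([proj(p,a) for a in q])-c+[30,30]+.5)*k).astype(int);cv2.polylines(im,[w],True,(255,0,0),1)
save("s5",im)
E
python3 m.py
```

```text
[ 518.86 -180.31   81.55]
242 215.09 [ 87.  86.  80.  71.  61.  54.  60.  95. 138. 163. 170.]
243 215.7 [ 80.  78.  77.  74.  68.  62.  72. 106. 136. 151. 153.]
244 216.06 [ 82.  79.  78.  76.  73.  69.  81. 104. 117. 119. 118.]
245 216.28 [84. 81. 79. 77. 75. 74. 84. 94. 96. 95. 93.]
246 216.38 [85. 84. 82. 81. 79. 78. 82. 87. 88. 89. 88.]
247 216.41 [84. 83. 83. 82. 81. 80. 82. 84. 85. 87. 89.]
248 216.39 [80. 79. 80. 80. 80. 80. 81. 82. 83. 87. 90.]
249 216.29 [77. 76. 77. 77. 78. 80. 81. 82. 83. 87. 89.]
250 216.11 [76. 75. 76. 77. 77. 78. 80. 81. 83. 86. 89.]
251 215.87 [73. 73. 74. 75. 75. 75. 76. 78. 81. 85. 87.]
252 215.52 [67. 68. 69. 69. 70. 72. 73. 75. 79. 84. 85.]
241.31369443196866 255.3089153252729 236 [177. 157. 132. 115. 102.  90.  87.  88.  89.  91.  90.  90.  89.  87.
  86.  81.  73.  62.  61.  84. 116. 148. 174. 184. 185. 185.]
```

View pics/s5.png

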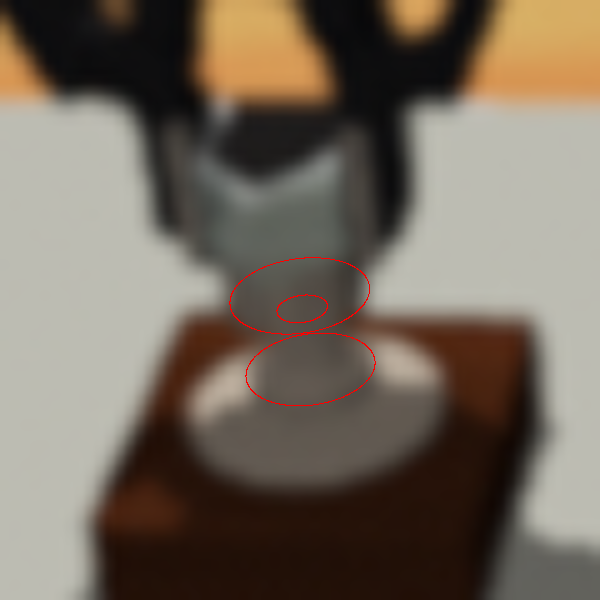

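Call:
apply_moves(
  xyz=[
    [0,0,0.1],
    [0,0,0.1],
    [0,0,0.1],
    [0,0,0],
    [0,0,0],
    [0,0,0],
  ],
  delta_rot=[
    [0,0,0],
    [0,0,0],
    [0,0,0],
    [0,0,0],
    [0,0,0],
    [0,0,0],
  ],
  hand=[1,1,1,1,1,1],
)

```text
clock: 19.13
position: [519.0, -180.4, 74.1]
ee_rot: [0.009, 1.0, -0.0, 0.0]
contact_force: [-0.1, 0.2, 3.0]
gripper_width: 31.1
grasp_force: 59.8
```

Call:
apply_moves(
  xyz=[
    [0,0,0.06],
    [0,0,0.06],
    [0,0,0],
    [0,0,0],
  ],
  delta_rot=[
    [0,0,0],
    [0,0,0],
    [0,0,0],
    [0,0,0],
  ],
  hand=[1,1,1,1],
)

```text
clock: 19.47
position: [519.0, -180.4, 71.0]
ee_rot: [0.009, 1.0, -0.0, 0.0]
contact_force: [-0.7, 0.2, 5.6]
gripper_width: 31.3
grasp_force: 60.2
```

```bash
python3 - <<'E'
from h import *
meas(1,"scene")
E
```

```text
mean [ 5.1902e+02 -1.8037e+02  7.1010e+01  3.1240e+01 -5.2000e-01  8.3000e-01
  6.0900e+00  2.0000e-01  2.8000e-01  1.0000e-02] sd [0. 0. 0. 0.]
```

Call:
apply_moves(
  xyz=[
    [0,0,-0.12],
    [0.02,0,0],
    [0.02,0,0],
    [0.02,0,0],
    [0,0,0],
  ],
  delta_rot=[
    [0,0,0],
    [0,0,0],
    [0,0,0],
    [0,0,0],
    [0,0,0],
  ],
  hand=[1,1,1,1,1],
)

```text
clock: 19.93
position: [518.5, -180.4, 74.1]
ee_rot: [0.009, 1.0, -0.0, 0.002]
contact_force: [3.4, 0.4, 3.7]
gripper_width: 31.0
grasp_force: 59.9
```

```bash
python3 - <<'E'
from h import *
meas(2,"scene")
E
```

```text
mean [ 5.1841e+02 -1.8033e+02  7.4000e+01  3.1250e+01  2.6000e+00  6.9000e-01
  3.6000e+00  3.0000e-02 -9.0000e-01  3.0000e-02] sd [0.08 0.01 0.04 0.26]
```

Call:
apply_moves(
  xyz=[
    [-0.03,0,0],
    [-0.03,0,0],
    [-0.03,0,0],
    [-0.03,0,0],
    [0,0,0],
    [0,0,0],
  ],
  delta_rot=[
    [0,0,0],
    [0,0,0],
    [0,0,0],
    [0,0,0],
    [0,0,0],
    [0,0,0],
  ],
  hand=[1,1,1,1,1,1],
)

```text
clock: 20.53
position: [518.7, -180.3, 73.1]
ee_rot: [0.009, 1.0, 0.0, -0.002]
contact_force: [-0.2, -0.2, 4.3]
gripper_width: 31.3
grasp_force: 59.8
```

```bash
python3 - <<'E'
from h import *
meas(2,"scene")
E
```

```text
mean [ 5.1875e+02 -1.8031e+02  7.3100e+01  3.1310e+01 -2.1000e+00 -4.2000e-01
  3.9600e+00 -6.0000e-02  6.1000e-01  1.0000e-02] sd [0.   0.   0.   0.11]
```

Call:
apply_moves(
  xyz=[
    [0,0,-0.3],
    [0,0,0],
    [0,0,0],
    [0,0,0],
  ],
  delta_rot=[
    [0,0,0],
    [0,0,0],
    [0,0,0],
    [0,0,0],
  ],
  hand=[1,1,1,1],
)

```text
clock: 20.97
position: [519.6, -180.1, 80.5]
ee_rot: [0.009, 1.0, 0.0, -0.001]
contact_force: [-0.6, -1.0, -2.2]
gripper_width: 31.3
grasp_force: 59.4
```

```bash
python3 - <<'E'
from h import *
meas(2,"scene")
todo((517,-180.4,75),-.018)
E
```

```text
mean [ 5.1959e+02 -1.8011e+02  8.0450e+01  3.1550e+01  1.1000e-01  1.2000e-01
 -1.9700e+00 -1.0000e-02 -3.0000e-02  1.0000e-02] sd [0.03 0.02 0.02 0.12]
pos [ 519.62 -180.13   80.47] yaw 3.1238 z [-1.2e-03  4.0e-04 -1.0e+00] F [ 0.3 -0.2 -2.4] w 31.4 t 21.07
turn z total 0.002 shift total [ 0.104 -0.013  0.219]
```

Call:
apply_moves(
  xyz=[
    [0.04,0,-0.5],
    [0,0,-0.7],
    [0,0,-0.1],
    [0,0,0],
    [0,0,0],
    [0,0,0],
    [0,0,0],
  ],
  delta_rot=[
    [0,0,0],
    [0,0,0],
    [0,0,0],
    [0,0,0],
    [0,0,0],
    [0,0,0],
    [0,0,0],
  ],
  hand=[1,1,1,1,1,1,1],
)

```text
clock: 21.65
position: [518.4, -180.2, 112.5]
ee_rot: [0.009, 1.0, 0.0, -0.001]
contact_force: [0.0, -0.0, -2.1]
gripper_width: 31.5
grasp_force: 59.3
```

```bash
cat > m2.py <<'E'
from h import *
import pickle
def circ2(r): a=np.linspace(0,2*np.pi,1440,endpoint=False);return np.c_[np.cos(a),np.sin(a)]*r
S=[];p=None
p=avg("scene",4);s=arm.read_state()["position"];print(s.round(2));I=p["avg"].mean(2);zb=s[2]-12.35
pickle.dump((p,s),open("C.pkl","wb"))
uv=np.array([proj(p,a) for a in place(circ2(16),s[0],s[1],0,zb)]);lo=uv[:,1].max();u0=uv[uv[:,1].argmax(),0]
for u in range(int(u0)-5,int(u0)+6):
    n=uv[np.abs(uv[:,0]-u)<.15];pr=n[:,1].max();a=int(lo)-6
    col=I[a:a+14,u];th=(col[2]+col[9])/2;r=np.interp(th,col[2:10],np.arange(2,10))+a
    X=plane(p,np.array([(u,r),(u,pr)]),zb);print(u,round(pr,2),round(r,2),"dx",(X[0]-X[1])[0].round(2),col[[2,9]].round())
# spindle top back edge and sides
for u in range(246,254):
    c=proj(p,[516.2,-180.4,65]);a=int(c[1])-6;print(u,a,I[a:a+10,u].round(0))
q=np.array([proj(p,a) for a in place(circ2(5.8),516.2,-180.4,0,65)]);print("spindle top pred rows",q[:,1].min(),"cols",q[:,0].min(),q[:,0].max())
E
python3 m2.py
```

```text
[ 518.88 -180.27  113.08]
240 203.12 203.0 dx -0.5 [ 97. 186.]
241 203.85 203.71 dx -0.62 [ 78. 186.]
242 204.27 204.24 dx -0.13 [ 79. 186.]
243 204.53 204.46 dx -0.3 [ 81. 186.]
244 204.67 204.5 dx -0.7 [ 84. 186.]
245 204.72 204.48 dx -1.03 [ 84. 186.]
246 204.71 204.45 dx -1.11 [ 81. 186.]
247 204.64 204.42 dx -0.9 [ 78. 186.]
248 204.49 204.35 dx -0.6 [ 77. 186.]
249 204.27 204.16 dx -0.46 [ 77. 186.]
250 203.96 203.79 dx -0.71 [ 72. 186.]
246 207 [186. 186. 186. 186. 184. 171. 138.  97.  73.  83.]
247 207 [186. 186. 186. 186. 181. 160. 125.  93.  80.  83.]
248 207 [186. 186. 186. 186. 176. 148. 111.  90.  83.  82.]
249 207 [186. 186. 186. 186. 173. 139. 102.  86.  83.  83.]
250 207 [186. 186. 186. 186. 174. 140. 103.  85.  82.  81.]
251 207 [186. 186. 186. 186. 178. 155. 121.  92.  79.  81.]
252 207 [186. 186. 186. 186. 184. 173. 148. 106.  85.  91.]
253 207 [186. 186. 186. 186. 186. 184. 165. 119.  93. 106.]
spindle top pred rows 211.99856400276053 cols 246.19753179423012 251.2429653084569
```

Call:
apply_moves(
  xyz=[
    [0.085,0,0.5],
    [0,0,0.6],
    [0,0,0.15],
    [0,0,0],
    [0,0,0],
    [0,0,0],
    [0,0,0],
  ],
  delta_rot=[
    [0,0,0],
    [0,0,0],
    [0,0,0],
    [0,0,0],
    [0,0,0],
    [0,0,0],
    [0,0,0],
  ],
  hand=[1,1,1,1,1,1,1],
)

```text
clock: 22.43
position: [517.6, -180.3, 83.1]
ee_rot: [0.009, 1.0, -0.0, 0.001]
contact_force: [0.4, 0.2, -3.4]
gripper_width: 30.8
grasp_force: 59.3
```

```bash
python3 - <<'E'
from h import *
meas(2,"scene")
todo((516.8,-180.4,75),-.018)
E
```

```text
mean [ 5.1747e+02 -1.8030e+02  8.3030e+01  3.1370e+01 -2.7000e-01 -3.2000e-01
 -2.7200e+00  4.0000e-02 -1.0000e-02  3.0000e-02] sd [0.08 0.   0.06 0.06]
pos [ 517.39 -180.3    82.97] yaw 3.1241 z [ 1.3e-03 -1.0e-04 -1.0e+00] F [-0.2 -0.  -2.9] w 31.4 t 22.53
turn z total 0.005 shift total [ 0.024 -0.005  0.319]
```

Call:
apply_moves(
  xyz=[
    [0.024,0,0.12],
    [0,0,0.12],
    [0,0,0.1],
    [0,0,0],
    [0,0,0],
    [0,0,0],
  ],
  delta_rot=[
    [0,0,0],
    [0,0,0],
    [0,0,0],
    [0,0,0],
    [0,0,0],
    [0,0,0],
  ],
  hand=[1,1,1,1,1,1],
)

```text
clock: 23.03
position: [516.4, -180.3, 74.1]
ee_rot: [0.009, 1.0, -0.0, 0.0]
contact_force: [-0.5, 1.6, 2.4]
gripper_width: 31.4
grasp_force: 59.6
```

Call:
apply_moves(
  xyz=[
    [0,0,-0.2],
    [-0.055,0,0],
    [0,0,0],
    [0,0,0],
    [0,0,0],
    [0,0,0.1],
    [0,0,0.1],
    [0,0,0],
    [0,0,0],
    [0,0,0],
  ],
  delta_rot=[
    [0,0,0],
    [0,0,0],
    [0,0,0],
    [0,0,0],
    [0,0,0],
    [0,0,0],
    [0,0,0],
    [0,0,0],
    [0,0,0],
    [0,0,0],
  ],
  hand=[1,1,1,1,1,1,1,1,1,1],
)

```text
clock: 23.87
position: [518.0, -180.3, 74.3]
ee_rot: [0.009, 1.0, -0.0, 0.0]
contact_force: [-0.8, 0.3, 2.5]
gripper_width: 31.3
grasp_force: 59.7
```

```bash
python3 - <<'E'
from h import *
meas(2,"scene")
E
```

```text
mean [ 5.1798e+02 -1.8035e+02  7.4190e+01  3.1310e+01 -1.0700e+00  8.0000e-02
  3.2300e+00  5.0000e-02  2.0000e-01  5.0000e-02] sd [0.   0.01 0.01 0.01]
```

Call:
apply_moves(
  xyz=[
    [0,0,0.08],
    [0,0,0.08],
    [0,0,0.04],
    [0,0,0],
    [0,0,0],
  ],
  delta_rot=[
    [0,0,0],
    [0,0,0],
    [0,0,0],
    [0,0,0],
    [0,0,0],
  ],
  hand=[1,1,1,1,1],
)

```text
clock: 24.38
position: [517.5, -180.4, 69.0]
ee_rot: [0.009, 1.0, -0.0, -0.0]
contact_force: [-1.5, 0.2, 5.9]
gripper_width: 31.2
grasp_force: 60.3
```

```bash
python3 - <<'E'
from h import *
meas(3,"scene")
E
```

```text
mean [ 5.1746e+02 -1.8042e+02  6.9020e+01  3.1310e+01 -1.1400e+00  2.5000e-01
  5.9900e+00  2.0000e-02  6.3000e-01 -2.0000e-02] sd [0.01 0.01 0.01 0.14]
```

Call:
apply_moves(
  xyz=[
    [0,0,-0.21],
    [0,0,0],
    [0,0.04,0],
    [0,0.04,0],
    [0,0.04,0],
    [0,0,0],
    [0,0,0],
  ],
  delta_rot=[
    [0,0,0],
    [0,0,0],
    [0,0,0],
    [0,0,0],
    [0,0,0],
    [0,0,0],
    [0,0,0],
  ],
  hand=[1,1,1,1,1,1,1],
)

```text
clock: 25.12
position: [516.8, -178.4, 73.7]
ee_rot: [0.009, 1.0, -0.001, -0.001]
contact_force: [-2.2, -5.5, 1.8]
gripper_width: 31.3
grasp_force: 59.9
```

```bash
python3 - <<'E'
from h import *
meas(2,"scene")
E
```

```text
mean [ 5.1680e+02 -1.7839e+02  7.3740e+01  3.1290e+01 -2.1300e+00 -6.8200e+00
  2.2900e+00 -2.0200e+00  8.0000e-01  2.0000e-02] sd [0.02 0.   0.   0.01]
```

Call:
apply_moves(
  xyz=[
    [0,-0.06,0],
    [0,-0.06,0],
    [0,-0.06,0],
    [0,-0.06,0],
    [0,0,0],
    [0,0,0],
  ],
  delta_rot=[
    [0,0,0],
    [0,0,0],
    [0,0,0],
    [0,0,0],
    [0,0,0],
    [0,0,0],
  ],
  hand=[1,1,1,1,1,1],
)

```text
clock: 25.72
position: [517.0, -182.3, 73.6]
ee_rot: [0.009, 1.0, 0.001, -0.001]
contact_force: [-2.8, 5.3, 2.6]
gripper_width: 31.4
grasp_force: 59.8
```

```bash
python3 - <<'E'
from h import *
meas(2,"scene")
E
```

```text
mean [ 5.1694e+02 -1.8230e+02  7.3540e+01  3.1090e+01 -2.3700e+00  4.6800e+00
  2.5700e+00  1.3900e+00  9.4000e-01 -4.0000e-02] sd [0.   0.01 0.02 0.01]
```

Call:
apply_moves(
  xyz=[
    [0,0.06,0],
    [0,0.06,0],
    [0.03,0,0],
    [0.03,0,0],
    [0.03,0,0],
    [0.03,0,0],
    [0.03,0,0],
    [0,0,0],
  ],
  delta_rot=[
    [0,0,0],
    [0,0,0],
    [0,0,0],
    [0,0,0],
    [0,0,0],
    [0,0,0],
    [0,0,0],
    [0,0,0],
  ],
  hand=[1,1,1,1,1,1,1,1],
)

```text
clock: 26.48
position: [514.5, -179.9, 74.1]
ee_rot: [0.009, 1.0, 0.0, 0.001]
contact_force: [0.5, 0.0, -1.7]
gripper_width: 31.2
grasp_force: 59.7
```

```bash
python3 - <<'E'
from h import *
meas(2,"scene")
E
```

```text
mean [ 5.1340e+02 -1.7977e+02  7.3440e+01  3.1430e+01  8.2000e-01  3.0000e-02
 -1.7600e+00  5.0000e-02 -7.0000e-02 -1.0000e-02] sd [0.14 0.   0.12 0.07]
```

Call:
apply_moves(
  xyz=[
    [-0.02,0,0.1],
    [-0.02,0,0.1],
    [0,0,0.1],
    [0,0,0.1],
    [0,0,0.05],
    [0,0,0],
    [0,0,0],
  ],
  delta_rot=[
    [0,0,0],
    [0,0,0],
    [0,0,0],
    [0,0,0],
    [0,0,0],
    [0,0,0],
    [0,0,0],
  ],
  hand=[1,1,1,1,1,1,1],
)

```text
clock: 27.17
position: [514.9, -180.2, 62.6]
ee_rot: [0.009, 1.0, 0.0, -0.0]
contact_force: [-0.2, 0.0, -1.9]
gripper_width: 31.2
grasp_force: 59.7
```

```bash
python3 - <<'E'
from h import *
meas(2,"scene")
E
```

```text
mean [ 5.1505e+02 -1.8023e+02  6.2850e+01  3.1280e+01  2.0000e-02 -2.8000e-01
 -1.7100e+00 -0.0000e+00  3.0000e-02 -3.0000e-02] sd [0.04 0.   0.05 0.03]
```

Call:
apply_moves(
  xyz=[
    [0,0,0.08],
    [0,0,0.04],
    [0,0,0.03],
    [0,0,0.04],
    [0,0,0.04],
    [0,0,0.04],
    [0,0,0.04],
    [0,0,0.04],
    [0,0,0],
    [0,0,0],
  ],
  delta_rot=[
    [0,0,0],
    [0,0,0],
    [0,0,0],
    [0,0,0],
    [0,0,0],
    [0,0,0],
    [0,0,0],
    [0,0,0],
    [0,0,0],
    [0,0,0],
  ],
  hand=[1,1,1,1,1,1,1,1,1,1],
)

```text
clock: 28.1
position: [515.1, -180.2, 54.4]
ee_rot: [0.009, 1.0, -0.0, 0.0]
contact_force: [-1.3, 1.3, 5.9]
gripper_width: 31.2
grasp_force: 60.5
```

```bash
python3 - <<'E'
from h import *
meas(2,"scene")
E
```

```text
mean [ 5.1515e+02 -1.8024e+02  5.4430e+01  3.1100e+01 -2.2100e+00  1.0400e+00
  5.2300e+00  4.0000e-01  5.8000e-01 -0.0000e+00] sd [0.   0.01 0.   0.09]
```

Call:
apply_moves(
  xyz=[
    [0,0,0.05],
    [0,0,0.04],
    [0,0,0],
    [0,0,0],
    [0,0,0],
    [0,0,0],
  ],
  delta_rot=[
    [0,0,0],
    [0,0,0],
    [0,0,0],
    [0,0,0],
    [0,0,0],
    [0,0,0],
  ],
  hand=[1,1,1,1,1,1],
)

```text
clock: 28.7
position: [515.2, -180.3, 54.2]
ee_rot: [0.008, 1.0, -0.0, 0.0]
contact_force: [-5.6, 3.4, 17.3]
gripper_width: 31.3
grasp_force: 61.8
```

```bash
python3 - <<'E'
from h import *
meas(3,"scene");todo((515.1,-180.2,54),-.018)
p=avg('scene',1);c=proj(p,[516,-180,60]).astype(int);save('s6',cv2.resize(p['frame'][c[1]-35:c[1]+35,c[0]-35:c[0]+35],(560,560),interpolation=cv2.INTER_CUBIC))
E
```

```text
mean [ 5.1526e+02 -1.8027e+02  5.4250e+01  3.1100e+01 -6.1300e+00  3.8200e+00
  1.7710e+01  1.0800e+00  1.7200e+00 -3.0000e-02] sd [0.01 0.01 0.02 0.19]
pos [ 515.26 -180.26   54.24] yaw 3.125 z [ 9.e-04 -7.e-04 -1.e+00] F [-5.1  3.8 18.1] w 31.1 t 28.85
turn z total 0.013 shift total [0.006 0.002 0.009]
```

View pics/s6.png

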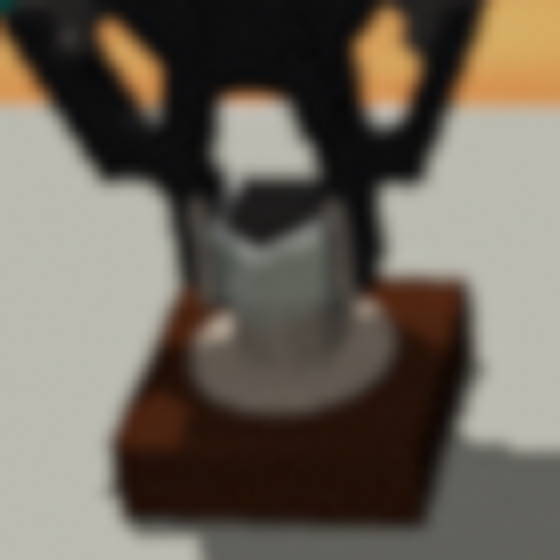

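The knob is on the spindle with its nose towards the camera (nose tip near 262,240; sleeve on the flange near 290,350). It is at the hard stop, at TCP z 54.2 against an expected 54.35, with about 18 N on the tool.

```bash
python3 -c "
from h import *
print(arm.job_done())"
```

```text
the job is handed in; nothing more can be done
None
```

I pressed the bare spindle to its stop and released it, then pushed the crystal knob on with its nose over the flat; the job is handed in with the gripper still holding knob and spindle at the stop (about 18 N, clock about 29 s), and the judge returned no pass or fail.

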